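# Lay out the tools for the next job

### The job

Lay out the kit for the next job on the blue mat, each tool lying lengthwise, straight and centred in its own white-outlined bay: the red screwdriver in the bay next to the black scan adapter, the feeler gauge in the bay next to the notepad, and the ratchet in the bay between those two. Lay the black tape roll flat on the middle of the adapter's top. Leave the adapter, notepad, mug and masking-tape roll where they are.

Things in the scene. Friction and masses are not known exactly. Their poses are not given: they have to be found in the camera images.
- layout_mat: blue rubber layout mat fixed to the bench, 244 mm (its x) by 470 mm (its y) and 4 mm thick; origin at the centre of its underside, so its top is at z = 4 mm. Three white-outlined bays, each 62 mm wide (along the mat's y) and 222 mm long (along its x), are centred at x = 0 and y = -80, 0 and +80 mm of the mat. The outlines are flush paint. The adapter lies near one end of the mat (y about +180 or -180 mm), the notepad near the other; which is where changes
- scan_adapter: black plug-in scan adapter, a loose flat box lying on the mat at one end; 74 mm (its x) by 105 mm (its y, which lies roughly along the mat's x), top 28 mm above its underside; origin at the centre of its underside. Stays where it is
- notepad: white spiral notepad, loose, lying on the mat at the other end; 148 mm (its x, roughly along the mat's x) by 108 mm (y), 12 mm high; origin at the centre of its underside. Stays where it is
- screwdriver_mid (a point): red-handled screwdriver lying flat, 177 mm long, handle 23 mm thick; the point is at the middle of its length, half-way up (11 mm above the surface it lies on). Its y axis runs along the tool towards the handle: the handle reaches from 0 to +88 mm, the thin shank from 0 to -88 mm. Grip the handle about 25 mm along +y from the point
- ratchet_mid (a point): chrome ratchet handle lying flat, 191 mm long, head 32 mm wide; the point is at the middle of its length, half-way up (13 mm above the surface). Its y axis runs along the tool towards the handle end; the head is at -34 to -96 mm, the round handle, 24 mm thick, reaches from -50 to +96 mm and can be gripped at the point
- feeler_mid (a point): closed silver feeler gauge, a straight bar 105 mm long (its y axis), 13 mm wide (x), 15 mm high; the point is at its centre, 7.5 mm above the surface
- tape_mid (a point): roll of black tape with a tan core lying flat, about 54 mm across and 19 mm high; the point is at its centre, half-way up. z axis is the roll's axis
- coffee_mug: white mug with pale blue pattern, 82 mm across, 91 mm high, loose; origin at the bottom, within 17 mm of the cup's axis. A bystander
- masking_roll: big tan roll of masking tape, 100 mm across, 25 mm high, loose; origin at the bottom centre. A bystander
Mind the look-alikes: they are no part of the job. Several things look just like the part that bears tape_mid: the one meant starts farthest from the robot's base.

How it is judged:
By the outcome, as a careful person would: the job done as asked, in the order asked, and still so for the second after the job is handed in, with the robot touching nothing.
It also fails if it takes over 99 s, if anything falls off the work surface, if the arm or the gripper's body presses on something with over 40 N, if the wrist force passes 120 N, or if a joint passes its speed limit or range.

### The arm

A 6-joint arm with a two-finger parallel gripper is mounted at the origin on a cart in front of the work surface, level with it; the furniture and walls round the work are solid. World frame = base frame: x ahead of the robot, y to its left, z up, the work surface at z = 0. Lengths are in m, angles in rad, forces in N, time in s.
With the tool pointing down it reaches from about 0.4 to 0.825 m from the base axis. Payload 7 kg.
Tool frame: the origin (TCP) lies at the centre of the arm's flange, where the gripper is bolted on; the fingertips stand 178 mm ahead of it and the grasp point (between the pads) lies 159 mm ahead of it; z points along the fingers, y is the direction in which the jaws open and shut (so a half turn about z gives the same grasp; the last joint's range is limited). The gripper opens to 88 mm and grips with 3 to 60 N. Pads are 19 mm wide; open, the fingers measure 130 mm over their backs; the gripper's body (78 mm by 193 mm) begins 47 mm behind the grasp point.
Start: joints at [1.6, 0.359, 0.012, 0, -1.224, -0.288], TCP at [0.173, 0.652, 0.405] pointing down, gripper open.
Joint ranges: [-3.07, 3.07], [-1.43, 2.12], [-1.02, 1.25], [-3.03, 1.67], [-3.05, -0], [-3.03, 3.03]. Speed limits (rad/s): [2.39, 2.39, 3.01, 3.14, 3.14, 3.14].

### API

Orientations are given as [roll, pitch, yaw] about the fixed x, y, z axes, in that order (R = Rz(yaw) Ry(pitch) Rx(roll)).
In Python, from station import * gives the robot as it stands.
- The arm moves only by the tool send_rows, never from a script. Its argument "motion" is a list of rows, each an object with "offset": the shift along the tool's x, y, z in cm, a list of three; "turn": the turn about the tool's z in degrees. In form: [{"offset": [x, y, z], "turn": turn}, ...]. A call has 1 to 8 rows; each row is the pose to reach, as a shift and turn from the pose commanded when the call began, along the tool's axes at that moment; what a row does not reach only later rows make up. A row lasts 1/10 s, in which the tool goes at most 50 mm and 8.59 degrees, less where a joint would pass 70% of its speed; a pose out of reach is approached as far as the arm can. A call with a gripper value outside its range is refused whole. "hand" is the opening, from -1 (shut) to 1 (fully open), set as the call begins (left out, the last holds). The fingers move at their own pace and stop on an object; "squeeze" is the grip in N (left out, the last holds). Time passes only in rows, so rows that repeat a pose let the fingers close. It gives the time, the measured TCP pose, the force and the opening at its end, in the units of the state.
- get_state(): the state, without advancing time (a new reading comes with each control period).
- grab_frame(name): name is "scene" or "top" or "wrist"; returns a dict with "frame" (480x640x3 uint8, blue, green, red), "range_z" (480x640 float32, m along the optical axis (not along the pixel's ray), 0 where there is no reading), "vertical_fov" (degrees; the focal length in pixels is half the picture's height over the tangent of half this angle, whatever the lens; pixels are square), "cx", "cy" (the principal point, pixels), "cam_to_world" (4x4, takes a point from camera to world coordinates). Camera axes: x right, y up, looking along -z (the intrinsics and any distortion apply to the point x, -y, -z); pixel columns grow to the right and rows downward; lengths in m; the calibration is good to about 2 mm. A picture is of the moment at which its call begins.
- job_done(): hands the job in, once; it reports no verdict.
The state is a dict: "t": time; "q": joint angles; "qd": joint speeds; "joint_efforts": joint torques, N m; "eef_pos": TCP position; "ee_rot": TCP orientation; "force": force on the tool from outside, world axes, zero at the start; "moment": the same for the moment, N m; "width": finger opening in m.
Only numpy, scipy, OpenCV 4.12 (cv2) and the standard library are available. Lean on these libraries where they do the work, as an engineer would, in place of code of your own. Each camera call takes 0.05 s, during which the arm holds its last target. There are 200 camera calls.

## Working session

There is one attempt and no reset: what is moved stays moved. The work goes in short steps, Python scripts to look and compute and a tool call to move; the robot and the scene stay as the last step left them, time stands still between calls to the robot, and variables do not carry over. Pictures are saved under pics/ and viewed, about 12 in all and at most 16, crops included, and the job is handed in when it is done.

Besides the shell and the picture viewer there is one more tool, called after ">>>" as a command line: name --argument value ..., lists and objects as JSON in quotes. send_rows: Moves the arm, as the interface text tells. Its arguments: {"type":"object","properties":{"motion":{"type":"array"},"hand":{"type":"number"},"squeeze":{"type":"number"}},"required":["motion"]}

```bash
ls; mkdir -p pics
cat > h.py <<'E'
from station import *
import numpy as np, cv2
def grab(n,save=None):
    d=grab_frame(n)
    if save: cv2.imwrite(f'pics/{save}.png',d['frame'])
    np.savez(f'/tmp/{n}.npz',**d)
    return d
def f(d): return 240/np.tan(np.radians(d['vertical_fov'])/2)
def ray(d,u,v):
    r=np.array([(u-d['cx'])/f(d),-(v-d['cy'])/f(d),-1.]); T=np.array(d['cam_to_world'])
    return T[:3,3],T[:3,:3]@r
def onplane(d,u,v,z):
    o,r=ray(d,u,v); return o+r*(z-o[2])/r[2]
def cloud(d):
    v,u=np.mgrid[:480,:640]; Z=d['range_z']; T=np.array(d['cam_to_world'])
    P=np.stack([(u-d['cx'])/f(d)*Z,-(v-d['cy'])/f(d)*Z,-Z],-1)
    return P@T[:3,:3].T+T[:3,3]
E
python3 - <<'E'
from h import *
for n in ['scene','top','wrist']:
    d=grab(n,n+'0'); print(n,d.keys(),d['vertical_fov'],d['cx'],d['cy'],np.round(d['cam_to_world'],3).tolist())
print(get_state())
E
```

```text
pics
scene dict_keys(['frame', 'range_z', 'vertical_fov', 'cx', 'cy', 'cam_to_world']) 52.49790435484972 322.5330910465807 244.70729552317272 [[0.921, 0.282, -0.27, 0.25], [-0.39, 0.676, -0.625, -0.708], [0.006, 0.681, 0.732, 0.851], [0.0, 0.0, 0.0, 1.0]]
top dict_keys(['frame', 'range_z', 'vertical_fov', 'cx', 'cy', 'cam_to_world']) 53.93322001506738 317.35449468045107 237.39480125593624 [[-0.008, 0.986, -0.166, 0.355], [-1.0, -0.008, 0.002, -0.068], [0.001, 0.166, 0.986, 1.223], [0.0, 0.0, 0.0, 1.0]]
wrist dict_keys(['frame', 'range_z', 'vertical_fov', 'cx', 'cy', 'cam_to_world']) 64.31417736821776 313.83522726669463 244.6117003056525 [[-0.256, 0.93, 0.264, 0.244], [-0.967, -0.246, -0.068, 0.634], [0.002, -0.273, 0.962, 0.384], [0.0, 0.0, 0.0, 1.0]]
{'t': 0.15, 'q': array([ 1.60011324e+00,  3.59225099e-01,  1.12797898e-02, -2.88083527e-04,
       -1.22414509e+00, -2.88095541e-01]), 'qd': array([ 7.03283867e-05, -1.34471433e-03,  3.20623259e-03,  1.56295802e-03,
        1.08450117e-04,  6.91500976e-04]), 'joint_efforts': array([-1.45479673e-03, -5.83276069e+01,  2.93288898e+01,  7.00119451e+00,
        8.78497405e-03, -1.06261919e-04]), 'eef_pos': array([0.17269712, 0.6523757 , 0.40393453]), 'ee_rot': array([ 3.14027496e+00, -1.08024856e-04, -2.58876604e-01]), 'force': array([0.36099628, 0.18038044, 0.48108052]), 'moment': array([-0.02220544, -0.04919374, -0.00169515]), 'width': 0.08734305288823917}
```

View pics/top0.png

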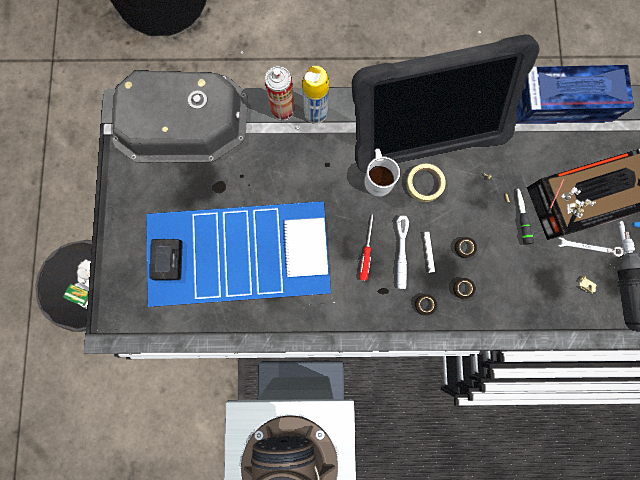

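View pics/scene0.png

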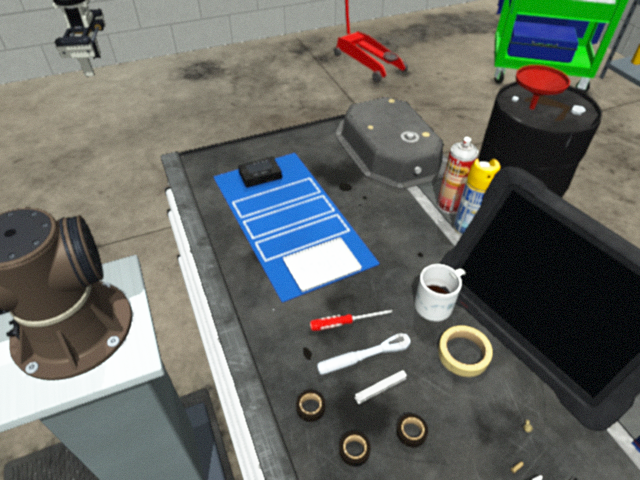

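Top view: adapter at (166,259), bays at (206/237/268, 253), notepad (306,247), screwdriver (367,247), ratchet (402,252), feeler (429,252), and three black rolls at (466,247), (463,288) and (426,304). The mug is at (382,175) and the masking roll at (426,183).

```bash
cat > m.py <<'E'
from h import *
d=dict(np.load('/tmp/top.npz')); im=d['frame']; P=cloud(d)
hsv=cv2.cvtColor(im,cv2.COLOR_BGR2HSV); H,S,V=cv2.split(hsv)
def box(mask,name,z,roi=None):
    m=mask.astype(np.uint8)
    if roi: k=np.zeros_like(m); u0,v0,u1,v1=roi; k[v0:v1,u0:u1]=1; m=m*k
    n,l,s,c=cv2.connectedComponentsWithStats(m); i=1+np.argmax(s[1:,4])
    vv,uu=np.nonzero(l==i)
    pts=np.array([onplane(d,u,v,z)[:2] for u,v in zip(uu,vv)])
    r=cv2.minAreaRect((pts*1000).astype(np.float32))
    b=cv2.boxPoints(r); e=b[1]-b[0]; e2=b[2]-b[1]; L=e if np.hypot(*e)>np.hypot(*e2) else e2
    if L[0]<0: L=-L
    print(name,'ctr',np.round(r[0],1),'size',np.round(r[1],1),'long ang',round(float(np.degrees(np.arctan2(L[1],L[0]))),2),'n',len(uu),'zmed/max',np.round([np.median(P[vv,uu,2]),np.percentile(P[vv,uu,2],95)],4))
    return l==i
if __name__=='__main__':
    box((H>95)&(H<125)&(S>120)&(V>80),'mat',.004,(130,180,345,320))
    w=(S<90)&(V>150)
    for i,r in enumerate([(190,205,221,302),(221,205,252,302),(252,205,282,302)]): box(w,f'bay{i}',.004,r)
    box(w,'notepad',.016,(280,205,335,290))
    box(V<55,'adapter',.032,(145,230,190,290))
    box((S>130)&((H<10)|(H>170)),'sd handle',.011,(350,205,378,290))
    box(((S>130)&((H<10)|(H>170)))|(V>120),'sd all',.011,(350,205,378,290))
    box(V>125,'ratchet',.013,(388,205,414,300))
    box(V>125,'feeler',.0075,(415,220,442,285))
    for i,(u,v) in enumerate([(466,247),(463,288),(426,304)]):
        m=box(V<45,f'tape{i}',.019,(u-20,v-20,u+20,v+20)); 
        p=onplane(d,u,v,.019); print(np.round(p,3),np.hypot(p[0],p[1]))
    box(P[...,2]>.08,'mug',.091,(355,145,402,200)); box((S>50)&(V>150),'mask',.025,(400,160,450,205))
E
python3 m.py
python3 - <<'E'
import cv2
im=cv2.imread('pics/top0.png')[200:325,340:500]
cv2.imwrite('pics/crop1.png',cv2.resize(im,None,fx=4.8,fy=4.8,interpolation=cv2.INTER_CUBIC))
E
```

```text
mat ctr [521.4 139.6] size [244.1 471. ] long ang -86.3 n 6558 zmed/max [0.0052 0.0093]
bay0 ctr [516.5 219.9] size [223.7  66.4] long ang 3.73 n 347 zmed/max [0.0061 0.0102]
bay1 ctr [521.6 139.9] size [223.5  66.4] long ang 3.72 n 349 zmed/max [0.0058 0.0099]
bay2 ctr [526.8  59.9] size [223.6  66.4] long ang 3.71 n 332 zmed/max [0.0054 0.0093]
notepad ctr [533.6 -39.2] size [148.3 106. ] long ang 3.35 n 2312 zmed/max [0.0137 0.0178]
adapter ctr [486.2 293.5] size [ 62.3 118.8] long ang -37.21 n 205 zmed/max [0.027  0.0364]
sd handle ctr [ 490.1 -194.1] size [22.3 86.3] long ang -11.4 n 221 zmed/max [0.0194 0.0246]
sd all ctr [ 532.7 -201.9] size [ 22.3 175.6] long ang -10.75 n 342 zmed/max [0.0177 0.0239]
ratchet ctr [ 520.5 -290.6] size [ 28.8 191.2] long ang -2.08 n 596 zmed/max [0.0221 0.0275]
feeler ctr [ 520.  -359.9] size [107.3  16. ] long ang 5.44 n 248 zmed/max [0.0131 0.018 ]
tape0 ctr [ 528.8 -438.7] size [32.1 51.1] long ang -6.44 n 59 zmed/max [0.0118 0.0208]
[ 0.529 -0.454  0.019] 0.6967265817837519
tape1 ctr [ 422.1 -434.7] size [64.6 46.9] long ang 78.82 n 90 zmed/max [0.0149 0.022 ]
[ 0.424 -0.44   0.019] 0.6104894139843158
tape2 ctr [ 381.8 -322.7] size [45.2 18.7] long ang 0.83 n 36 zmed/max [0.0106 0.02  ]
[ 0.384 -0.344  0.019] 0.5154124254409753
mug ctr [ 730.5 -226.7] size [130.1  82.9] long ang 19.76 n 418 zmed/max [0.0888 0.0999]
mask ctr [ 677.3 -364. ] size [49.9 96.6] long ang -78.07 n 171 zmed/max [0.0242 0.0283]
```

View pics/crop1.png

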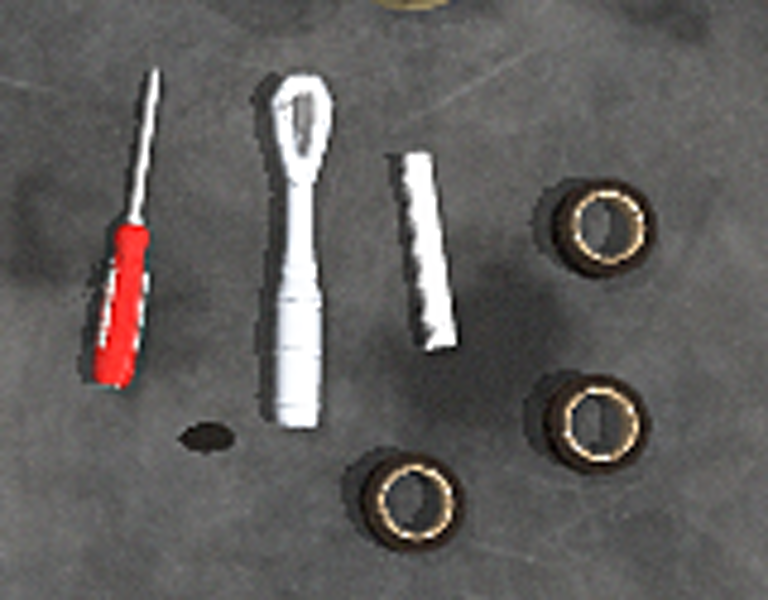

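Candidates for tape_mid are the rolls at (466,247) with r≈0.70 m, (463,288) with r≈0.61 m and (426,304) with r≈0.52 m. The crop confirms that (466,247) is a matching roll, and it is the farthest from the base, so I choose that one. First move: hover over the mat for a close look at the adapter and bays.

```bash
cat >> h.py <<'E'
def go(x,y,zt,yaw):
    "offset/turn from the current pose to TCP (x,y,zt), yaw deg (tool down)"
    s=get_state(); p=s['eef_pos']; w=s['ee_rot'][2]; D=np.array([x,y,zt])-p
    tx=np.array([np.cos(w),np.sin(w),0]); ty=np.array([np.sin(w),-np.cos(w),0])
    off=100*np.array([tx@D,ty@D,-D[2]]); t=(np.degrees(w)-yaw+180)%360-180
    print(f'({x},{y},{zt},{yaw}) off',np.round(off,2),'turn',round(float(t),1),'rows',round(float(max(np.linalg.norm(off)/5,abs(t)/8.59)),1))
E
python3 - <<'E'
from h import *
go(.47,.27,.404,3.7)
E
```

```text
(0.47,0.27,0.404,3.7) off [ 3.853e+01  2.935e+01 -1.000e-02] turn -18.5 rows 9.7
```

>>> send_rows --motion '[{"offset":[38.5,29.4,0],"turn":-18.5},{"offset":[38.5,29.4,0],"turn":-18.5},{"offset":[38.5,29.4,0],"turn":-18.5},{"offset":[38.5,29.4,0],"turn":-18.5},{"offset":[38.5,29.4,0],"turn":-18.5},{"offset":[38.5,29.4,0],"turn":-18.5},{"offset":[38.5,29.4,0],"turn":-18.5},{"offset":[38.5,29.4,0],"turn":-18.5}]' --hand 1

```text
t: 0.95
eef_pos: [0.4187, 0.3346, 0.4048]
ee_rot: [-3.141, -0.0, 0.064]
force: [1.1, 0.8, 0.4]
width: 0.0875
```

Run:
```python
from h import *
print(get_state()['q'],get_state()['qd'])
go(.47,.27,.404,3.7)
d=grab('wrist','wrist1'); print(np.round(d['cam_to_world'],3))
```

```text
[ 1.04021022e+00  1.29709368e-01 -2.94037852e-01 -2.50440405e-05
 -1.14679764e+00  5.95081123e-01] [-0.90940791 -0.04258723 -0.05182294  0.00327561  0.01055947  0.9017701 ]
(0.47,0.27,0.404,3.7) off [4.71 6.78 0.08] turn -0.0 rows 1.7
[[ 0.065  0.96   0.272  0.493]
 [-0.998  0.063  0.018  0.339]
 [-0.    -0.273  0.962  0.385]
 [ 0.     0.     0.     1.   ]]
```

View pics/wrist1.png

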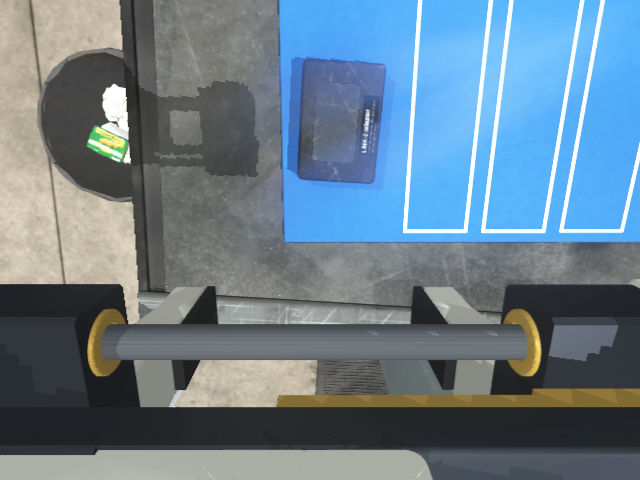

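Wrist view shows the adapter, tag outward, centred near (342,121), plus the near ends of the bays. I'll measure the adapter by depth.

Run:
```python
from h import *
d=dict(np.load('/tmp/wrist.npz')); P=cloud(d); Z=P[...,2]
m=np.zeros(Z.shape,np.uint8); m[30:200,285:395]=1
print('mat z',np.median(Z[100:200,410:440]),'adapter z',np.median(Z[90:150,325:355]))
m&=(Z>.020)&(Z<.05); n,l,s,c=cv2.connectedComponentsWithStats(m); i=1+np.argmax(s[1:,4]); 
pts=P[l==i]; top=pts[pts[:,2]>.026]
for q in (pts,top):
    r=cv2.minAreaRect((q[:,:2]*1000).astype(np.float32)); print(np.round(r[0],1),np.round(r[1],1),round(r[2],1),len(q), np.percentile(q[:,2],[5,50,95]))
go(.49,-.19,.40,-11)
```

```text
mat z 0.004435653369631726 adapter z 0.03306639690227317
[505.1 317.6] [ 71.9 102.3] 90.0 9671 [0.0308367  0.03255765 0.03399946]
[505.1 317.4] [102.4  71.6] 0.1 9661 [0.03084844 0.03255912 0.03399961]
(0.49,-0.19,0.4,-11) off [ 3.65 52.33  0.47] turn 14.5 rows 10.5
```

>>> send_rows --motion '[{"offset":[3.6,40,0.4],"turn":14},{"offset":[3.6,40,0.4],"turn":14},{"offset":[3.6,40,0.4],"turn":14},{"offset":[3.6,40,0.4],"turn":14},{"offset":[3.6,40,0.4],"turn":14},{"offset":[3.6,40,0.4],"turn":14},{"offset":[3.6,40,0.4],"turn":14},{"offset":[3.6,40,0.4],"turn":14}]'

```text
t: 1.8
eef_pos: [0.4789, -0.0608, 0.4009]
ee_rot: [-3.141, -0.001, -0.18]
force: [1.9, 0.3, -1.5]
width: 0.0877
```

Run:
```python
from h import *
go(.415,-.27,.404,-11)
```

```text
(0.415,-0.27,0.404,-11) off [-2.55 21.73 -0.31] turn 0.7 rows 4.4
```

>>> send_rows --motion '[{"offset":[-2.5,21.7,0],"turn":0},{"offset":[-2.5,21.7,0],"turn":0},{"offset":[-2.5,21.7,0],"turn":0},{"offset":[-2.5,21.7,0],"turn":0},{"offset":[-2.5,21.7,0],"turn":0},{"offset":[-2.5,21.7,0],"turn":0}]'

```text
t: 2.4
eef_pos: [0.4147, -0.2699, 0.4003]
ee_rot: [3.141, 0.001, -0.184]
force: [-0.9, 1.1, -0.4]
width: 0.0875
```

Run:
```python
from h import *
d=grab('wrist','wrist2'); print(get_state()['q'],get_state()['eef_pos'])
for p in [(.5327,-.2019),(.5205,-.2906),(.520,-.36),(.529,-.45)]:
    T=np.linalg.inv(d['cam_to_world']); c=T@[*p,.013,1]; print(p,d['cx']-f(d)*c[0]/c[2],d['cy']+f(d)*c[1]/c[2])
```

```text
[-1.76511623e-01  6.19606560e-02 -3.81510230e-01 -1.48790079e-04
 -1.12804915e+00  1.56411765e+00] [ 0.41509213 -0.26883899  0.40035866]
(0.5327, -0.2019) 216.08422842866656 101.92803658146957
(0.5205, -0.2906) 314.9094417316477 96.9819696879247
(0.52, -0.36) 391.39681305189555 82.43372734032812
(0.529, -0.45) 492.2080000063987 51.307551201808565
```

View pics/wrist2.png

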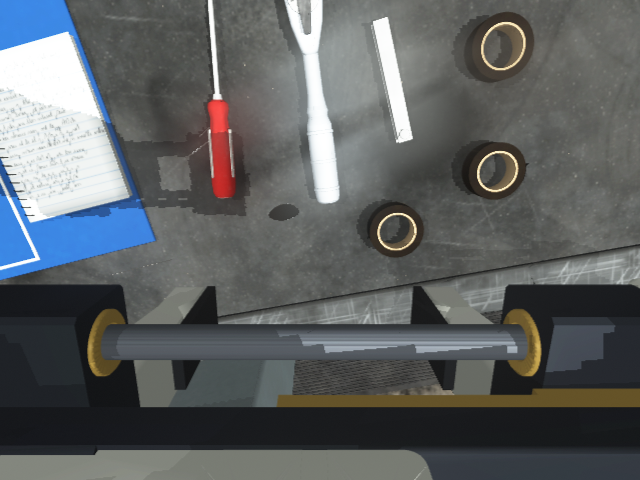

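Wrist view: screwdriver handle at (222,149), ratchet around (315,97), feeler (392,80), wanted roll (499,45), in good agreement with the top camera. I'll refine from this view.

```bash
cat > m2.py <<'E'
from h import *
d=dict(np.load('/tmp/wrist.npz')); im=d['frame']; P=cloud(d); H,S,V=cv2.split(cv2.cvtColor(im,cv2.COLOR_BGR2HSV))
def bx(m,roi,name,z):
    k=np.zeros(V.shape,np.uint8); u0,v0,u1,v1=roi; k[v0:v1,u0:u1]=1; k&=m
    n,l,s,c=cv2.connectedComponentsWithStats(k); i=1+np.argmax(s[1:,4]); vv,uu=np.nonzero(l==i)
    q=np.array([onplane(d,u,v,z)[:2] for u,v in zip(uu,vv)])*1000
    r=cv2.minAreaRect(q.astype(np.float32)); vx,vy,_,_=cv2.fitLine(q.astype(np.float32),cv2.DIST_L2,0,.01,.01).ravel()
    print(name,np.round(r[0],1),np.round(r[1],1),'ang',round(float(np.degrees(np.arctan(vy/vx))),2),'zp',np.round(np.percentile(P[vv,uu,2],[5,50,95]),4))
if __name__=='__main__':
    bx((S>130)&((H<10)|(H>170)),(195,80,245,205),'sd handle',.012)
    bx((V>150),(280,60,350,215),'ratchet handle',.013)
    bx((V>150),(365,10,420,150),'feeler',.012)
    bx((P[...,2]>.010),(455,5,545,95),'tape',.017)
    go(.508,-.197,.25,-11)
E
python3 m2.py
```

```text
sd handle [ 490.7 -195.7] [23.  88.3] ang -9.77 zp [0.013  0.019  0.0221]
ratchet handle [ 486.3 -295.7] [ 40.5 127.5] ang -9.23 zp [-0.0002  0.0202  0.0244]
feeler [ 520.  -361.1] [105.6  16.9] ang 5.64 zp [0.0012 0.0134 0.0151]
tape [ 530.6 -455.2] [52.5 56.6] ang -77.51 zp [0.0122 0.0184 0.0198]
(0.508,-0.197,0.25,-11) off [ 7.83 -8.76 15.04] turn 0.5 rows 3.8
```

Run:
```python
from h import *
go(.5092,-.1985,.24,-10.5)
go(.5092,-.1985,.182,-10.5)
```

```text
(0.5092,-0.1985,0.24,-10.5) off [ 7.97 -8.63 16.04] turn 0.0 rows 4.0
(0.5092,-0.1985,0.182,-10.5) off [ 7.97 -8.63 21.84] turn 0.0 rows 5.0
```

>>> send_rows --motion '[{"offset":[8.0,-8.6,16],"turn":0},{"offset":[8.0,-8.6,16],"turn":0},{"offset":[8.0,-8.6,16],"turn":0},{"offset":[8.0,-8.6,16],"turn":0},{"offset":[8.0,-8.6,16],"turn":0}]' --hand 0.14

```text
t: 2.95
eef_pos: [0.5105, -0.1946, 0.2351]
ee_rot: [3.141, 0.008, -0.178]
force: [-1.7, 0.2, 0.1]
width: 0.0536
```

Run:
```python
from h import *
go(.5092,-.1985,.182,-10.5)
```

```text
(0.5092,-0.1985,0.182,-10.5) off [-0.06  0.41  5.31] turn 0.3 rows 1.1
```

>>> send_rows --motion '[{"offset":[0,0,3.0],"turn":0},{"offset":[0,0,5.2],"turn":0},{"offset":[0,0,5.2],"turn":0},{"offset":[0,0,5.2],"turn":0}]'

```text
t: 3.35
eef_pos: [0.5102, -0.1971, 0.1895]
ee_rot: [3.141, 0.0, -0.179]
force: [0.7, 0.2, 0.2]
width: 0.0501
```

Run:
```python
from h import *
go(.5092,-.1985,.182,-10.5)
d=grab('wrist','wrist3')
```

```text
(0.5092,-0.1985,0.182,-10.5) off [-0.07  0.15  0.75] turn 0.2 rows 0.2
```

View pics/wrist3.png

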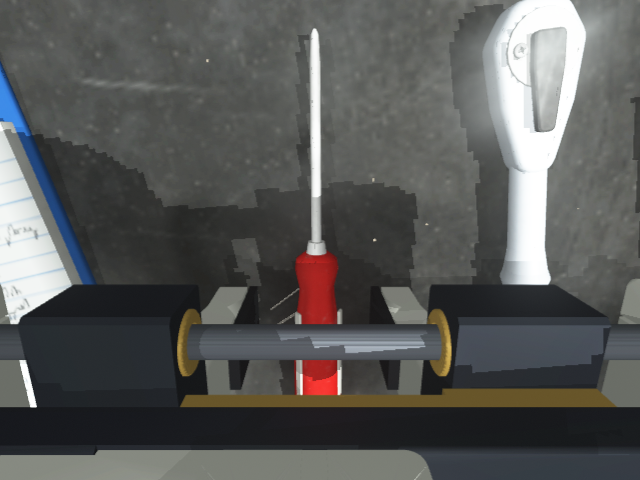

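The handle sits centred and aligned between the fingers (317,330). I'll descend the last 7 mm and close.

>>> send_rows --motion '[{"offset":[0,0.1,0.7],"turn":0},{"offset":[0,0.1,0.7],"turn":0}]'

```text
t: 3.6
eef_pos: [0.5097, -0.1986, 0.1821]
ee_rot: [-3.141, -0.001, -0.18]
force: [0.3, 0.2, -0.5]
width: 0.05
```

>>> send_rows --motion '[{"offset":[0,0,0],"turn":0},{"offset":[0,0,0],"turn":0},{"offset":[0,0,0],"turn":0},{"offset":[0,0,0],"turn":0},{"offset":[0,0,0],"turn":0}]' --hand -1 --squeeze 30

```text
t: 4.1
eef_pos: [0.5097, -0.1985, 0.1818]
ee_rot: [-3.142, -0.0, -0.18]
force: [-0.3, -0.4, 0.5]
width: 0.0191
```

Run:
```python
from h import *
print(get_state()['eef_pos'],get_state()['ee_rot'],get_state()['width'])
```

```text
[ 0.50971962 -0.19851576  0.18175746] [-3.14159212e+00 -5.65412687e-05 -1.80253626e-01] 0.019068306078841663
```

Run:
```python
from h import *
go(.4919,.2181,.30,3.7)
```

```text
(0.4919,0.2181,0.3,3.7) off [ -9.22 -40.67 -11.82] turn -14.0 rows 8.7
```

>>> send_rows --motion '[{"offset":[0,0,-5],"turn":0},{"offset":[0,0,-9],"turn":0},{"offset":[-9.2,-40.7,-11.8],"turn":-14},{"offset":[-9.2,-40.7,-11.8],"turn":-14},{"offset":[-9.2,-40.7,-11.8],"turn":-14},{"offset":[-9.2,-40.7,-11.8],"turn":-14},{"offset":[-9.2,-40.7,-11.8],"turn":-14},{"offset":[-9.2,-40.7,-11.8],"turn":-14}]'

```text
t: 4.9
eef_pos: [0.4965, 0.1025, 0.2921]
ee_rot: [-3.141, -0.0, 0.064]
force: [1.7, -0.2, -1.5]
width: 0.019
```

Run:
```python
from h import *
go(.4919,.2181,.30,3.7); print(get_state()['width'])
```

```text
(0.4919,0.2181,0.3,3.7) off [  0.28 -11.57  -0.79] turn -0.0 rows 2.3
0.018960615254710912
```

>>> send_rows --motion '[{"offset":[0.3,-11.6,-0.8],"turn":0},{"offset":[0.3,-11.6,-0.8],"turn":0},{"offset":[0.3,-11.6,-0.8],"turn":0},{"offset":[0.3,-11.6,3],"turn":0},{"offset":[0.3,-11.6,7],"turn":0},{"offset":[0.3,-11.6,8],"turn":0},{"offset":[0.3,-11.6,8],"turn":0},{"offset":[0.3,-11.6,8],"turn":0}]'

```text
t: 5.7
eef_pos: [0.4933, 0.2166, 0.213]
ee_rot: [-3.141, -0.001, 0.064]
force: [-0.1, -0.3, 0.0]
width: 0.0189
```

Run:
```python
from h import *
go(.4919,.2181,.1865,3.7); print(get_state()['width'])
d=grab('wrist','wrist4'); go(.4919,.2181,.1865,3.7)
```

```text
(0.4919,0.2181,0.1865,3.7) off [-0.13 -0.16  2.65] turn -0.0 rows 0.5
0.018928488594100654
(0.4919,0.2181,0.1865,3.7) off [-0.15 -0.14  2.69] turn -0.0 rows 0.5
```

View pics/wrist4.png

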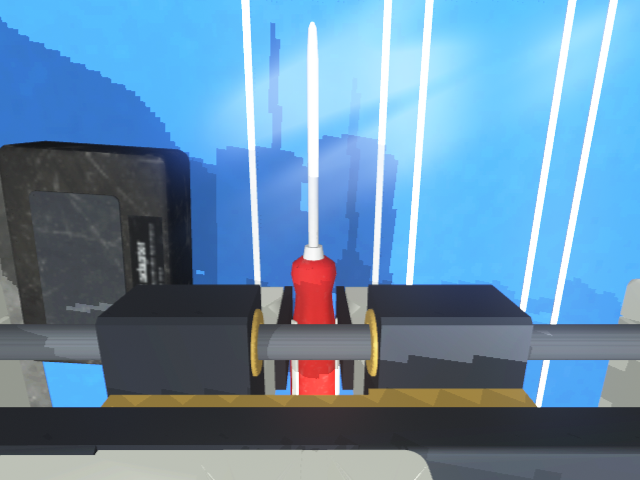

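The screwdriver tip is at (313,25) and the bay lines at (247/389), so it is centred to about 2 mm. I'll lower it and release.

>>> send_rows --motion '[{"offset":[-0.1,0,1.6],"turn":0},{"offset":[-0.1,0,2.6],"turn":0},{"offset":[-0.1,0,2.6],"turn":0},{"offset":[-0.1,0,2.6],"turn":0}]'

```text
t: 6.15
eef_pos: [0.4919, 0.2165, 0.1864]
ee_rot: [-3.141, -0.0, 0.064]
force: [-0.2, 0.6, 0.4]
width: 0.0192
```

>>> send_rows --motion '[{"offset":[0,0,0],"turn":0},{"offset":[0,0,0],"turn":0},{"offset":[0,0,0],"turn":0},{"offset":[0,0,0],"turn":0}]' --hand 0

```text
t: 6.55
eef_pos: [0.4917, 0.2165, 0.1859]
ee_rot: [-3.141, -0.0, 0.064]
force: [0.6, 1.2, -0.8]
width: 0.0424
```

Run:
```python
from h import *
go(.4919,.2181,.1865,3.7)
go(.46,-.35,.40,5.5)
```

```text
(0.4919,0.2181,0.1865,3.7) off [ 0.03 -0.16 -0.06] turn -0.0 rows 0.0
(0.46,-0.35,0.4,5.5) off [ -6.79  56.33 -21.41] turn -1.8 rows 12.1
```

>>> send_rows --motion '[{"offset":[0,0,-4],"turn":0},{"offset":[0,0,-8],"turn":0},{"offset":[-4,2,-13],"turn":0},{"offset":[-8,4,-18],"turn":0},{"offset":[-8,4,-18],"turn":0},{"offset":[-8,4,-18],"turn":0}]'

```text
t: 7.15
eef_pos: [0.413, 0.1703, 0.3698]
ee_rot: [-3.137, -0.005, 0.065]
force: [0.2, 1.1, 0.3]
width: 0.0436
```

```bash
cat > chk.py <<'E'
from h import *
import sys
d=grab('wrist',sys.argv[1]); T=np.linalg.inv(d['cam_to_world'])
c=np.array([.5214,.1397]); a=np.radians(3.72); X=np.array([np.cos(a),np.sin(a)]); Y=np.array([-X[1],X[0]])
im=d['frame']; P=cloud(d); H,S,V=cv2.split(cv2.cvtColor(im,cv2.COLOR_BGR2HSV))
# painted lines in mat coordinates (plane z=4mm)
v,u=np.mgrid[:480,:640]; r=np.stack([(u-d['cx'])/f(d),-(v-d['cy'])/f(d),-np.ones(u.shape)],-1)@np.array(d['cam_to_world'])[:3,:3].T
o=np.array(d['cam_to_world'])[:3,3]
def mat(z):
    q=(o+r*((z-o[2])/r[...,2])[...,None])[...,:2]-c; return q@X*1000,q@Y*1000
mx,my=mat(.004)
white=(S<90)&(V>180)&(P[...,2]<.011)&(v<280)
for yc in (-111,-49,-31,31,49,111):
    m=white&(abs(my-yc)<6)&(abs(mx)<95)
    if m.sum()>50: print('line',yc,'->',round(float(np.median(my[m])),1),'slope deg',round(float(np.degrees(np.polyfit(mx[m],my[m],1)[0])),2),int(m.sum()))
for yb,z in ((80,.015),(0,.017),(-80,.0115)):
    mx2,my2=mat(z); m=(P[...,2]>.009)&(P[...,2]<.04)&(abs(my2-yb)<26)&(abs(mx2)<115)&(v<280)
    if m.sum()>100:
        xs,ys=mx2[m],my2[m]; rr=cv2.minAreaRect(np.stack([xs,ys],1).astype(np.float32))
        L=cv2.fitLine(np.stack([xs,ys],1).astype(np.float32),cv2.DIST_L2,0,.01,.01).ravel()
        print('tool in bay',yb,'rect',np.round(rr[0],1),np.round(rr[1],1),'fit ang',round(float(np.degrees(np.arctan(L[1]/L[0]))),2),'x',xs.min().round(1),xs.max().round(1),'y@-60,0,60',[round(float(np.median(ys[abs(xs-k)<8])),1) if (abs(xs-k)<8).any() else None for k in (-60,0,60)])
E
python3 chk.py wrist5
python3 -c "
from h import *
go(.43,-.36,.36,5.5)"
```

```text
line -111 -> -114.0 slope deg 0.05 884
line -49 -> -51.8 slope deg 0.01 854
line -31 -> -33.7 slope deg 0.01 854
line 31 -> 28.5 slope deg -0.03 848
line 49 -> 46.5 slope deg -0.04 857
line 111 -> 108.6 slope deg 0.05 468
tool in bay 80 rect [-8.2 78.8] [159.4  22.3] fit ang 0.52 x -87.9 71.5 y@-60,0,60 [78.8, 79.3, 79.8]
(0.43,-0.36,0.36,5.5) off [-1.8  53.08  0.81] turn -1.8 rows 10.6
```

View pics/wrist5.png

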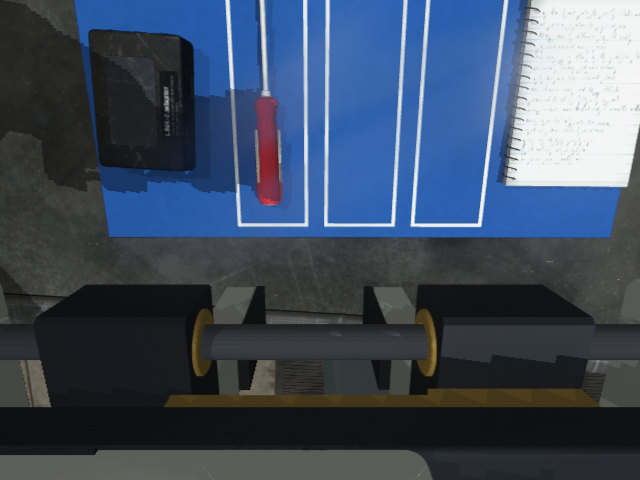

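>>> send_rows --motion '[{"offset":[7,53,1],"turn":-1.8},{"offset":[7,53,1],"turn":-1.8},{"offset":[7,53,1],"turn":-1.8},{"offset":[7,53,1],"turn":-1.8},{"offset":[7,53,1],"turn":-1.8},{"offset":[7,53,1],"turn":-1.8},{"offset":[7,53,1],"turn":-1.8},{"offset":[7,53,1],"turn":-1.8}]'

```text
t: 8.0
eef_pos: [0.4924, -0.2233, 0.3569]
ee_rot: [-3.141, 0.002, 0.095]
force: [2.0, 1.2, 0.1]
width: 0.0434
```

```bash
python3 -c "
from h import *
go(.52,-.3605,.24,5.5)"
```

```text
(0.52,-0.3605,0.24,5.5) off [ 1.44 13.92 11.69] turn -0.0 rows 3.6
```

>>> send_rows --motion '[{"offset":[1.4,13.9,11.5],"turn":0},{"offset":[1.4,13.9,11.5],"turn":0},{"offset":[1.4,13.9,11.5],"turn":0},{"offset":[1.4,13.9,11.5],"turn":0},{"offset":[1.4,13.9,11.5],"turn":0},{"offset":[1.4,13.9,11.5],"turn":0}]'

```text
t: 8.6
eef_pos: [0.5189, -0.3585, 0.241]
ee_rot: [-3.14, 0.003, 0.094]
force: [0.0, -0.9, 0.7]
width: 0.0434
```

```bash
python3 -c "
from h import *
d=grab('wrist','wrist6')
go(.52,-.3605,.182,5.5)
P=cloud(d); m=(P[...,2]>.008)&(P[...,2]<.019)&(abs(P[...,1]+.36)<.03)&(P[...,0]>.45)&(P[...,0]<.6)
v,u=np.nonzero(m); q=P[m][:,:2]*1000; print(len(q),u.min(),u.max(),v.min(),v.max(),cv2.minAreaRect(q.astype(np.float32)),np.polyfit(q[:,0],q[:,1],1))
"
```

```text
(0.52,-0.3605,0.182,5.5) off [0.05 0.26 6.03] turn -0.0 rows 1.2
3412 308 331 175 323 ((528.093505859375, -360.54254150390625), (88.87301635742188, 13.017685890197754), 5.370316505432129) [ 9.2887210e-02 -4.0955228e+02]
```

>>> send_rows --motion '[{"offset":[0.1,0.2,3],"turn":0},{"offset":[0.1,0.2,5.5],"turn":0},{"offset":[0.1,0.2,5.9],"turn":0},{"offset":[0.1,0.2,5.9],"turn":0},{"offset":[0.1,0.2,5.9],"turn":0}]'

```text
t: 9.15
eef_pos: [0.5213, -0.3596, 0.1861]
ee_rot: [3.14, -0.002, 0.097]
force: [1.4, 0.6, 0.3]
width: 0.0435
```

>>> send_rows --motion '[{"offset":[0,0,0],"turn":0},{"offset":[0,0,0],"turn":0},{"offset":[0,0,0],"turn":0},{"offset":[0,0,0],"turn":0},{"offset":[0,0,0],"turn":0}]' --hand -1 --squeeze 30

```text
t: 9.65
eef_pos: [0.5205, -0.36, 0.1846]
ee_rot: [3.141, -0.0, 0.096]
force: [0.1, -0.1, 1.0]
width: 0.012
```

```bash
python3 -c "
from h import *
print(get_state()['eef_pos'],get_state()['width'])
go(.527,.058,.26,3.7)"
```

```text
[ 0.52053369 -0.36000567  0.18458281] 0.011986296227743692
(0.527,0.058,0.26,3.7) off [  4.63 -41.55  -7.54] turn 1.8 rows 8.5
```

>>> send_rows --motion '[{"offset":[0,0,-5],"turn":0},{"offset":[0,-3,-9],"turn":0},{"offset":[4.6,-41.5,-9],"turn":1.8},{"offset":[4.6,-41.5,-9],"turn":1.8},{"offset":[4.6,-41.5,-9],"turn":1.8},{"offset":[4.6,-41.5,-9],"turn":1.8},{"offset":[4.6,-41.5,-9],"turn":1.8},{"offset":[4.6,-41.5,-9],"turn":1.8}]'

```text
t: 10.45
eef_pos: [0.5241, -0.0282, 0.2744]
ee_rot: [-3.141, -0.0, 0.064]
force: [1.3, 0.3, -0.2]
width: 0.0116
```

```bash
python3 -c "
from h import *
print(get_state()['width'])
go(.527,.058,.205,3.7)"
```

```text
0.01161438684914127
(0.527,0.058,0.205,3.7) off [ 0.84 -8.58  6.94] turn -0.0 rows 2.2
```

>>> send_rows --motion '[{"offset":[0.8,-8.6,0],"turn":0},{"offset":[0.8,-8.6,0],"turn":0},{"offset":[0.8,-8.6,4],"turn":0},{"offset":[0.8,-8.6,6.5],"turn":0},{"offset":[0.8,-8.6,6.5],"turn":0},{"offset":[0.8,-8.6,6.5],"turn":0},{"offset":[0.8,-8.6,6.5],"turn":0}]'

```text
t: 11.15
eef_pos: [0.5278, 0.0562, 0.2106]
ee_rot: [-3.141, -0.002, 0.064]
force: [0.7, -0.2, -0.7]
width: 0.0123
```

```bash
python3 chk.py wrist7; python3 -c "
from h import *
print(get_state()['width'])
go(.527,.058,.1885,3.7)"
```

```text
line -111 -> -113.7 slope deg 0.08 353
line -49 -> -51.3 slope deg -0.05 412
line -31 -> -33.2 slope deg -0.47 498
tool in bay -80 rect [ 28.8 -83.7] [15.3 44.7] fit ang -0.3 x 6.5 51.1 y@-60,0,60 [None, -83.3, None]
0.011937238425233717
(0.527,0.058,0.1885,3.7) off [-0.06 -0.18  2.23] turn -0.0 rows 0.4
```

View pics/wrist7.png

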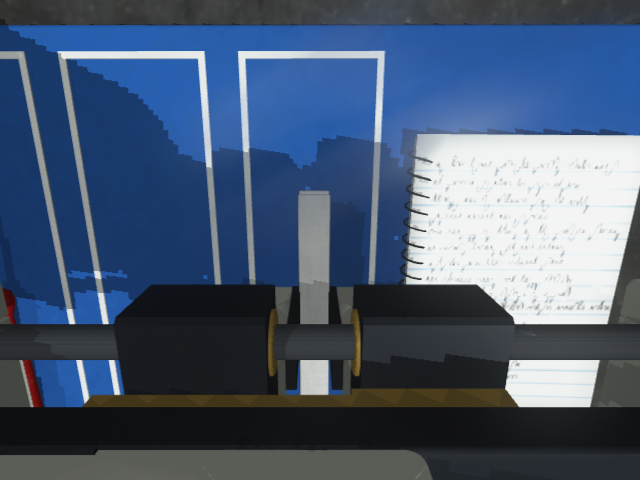

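The feeler (314,250) is about 1 mm off the bay centreline (lines 245/380). I'll nudge it and lower it, opening only slightly because the notepad edge is about 17 mm beyond the finger.

>>> send_rows --motion '[{"offset":[-0.1,-0.1,1.4],"turn":0},{"offset":[-0.1,-0.1,2.2],"turn":0},{"offset":[-0.1,-0.1,2.2],"turn":0},{"offset":[-0.1,-0.1,2.2],"turn":0},{"offset":[-0.1,-0.1,2.2],"turn":0}]'

```text
t: 11.7
eef_pos: [0.5262, 0.0571, 0.1877]
ee_rot: [-3.141, -0.001, 0.064]
force: [0.1, -0.1, 0.1]
width: 0.0119
```

>>> send_rows --motion '[{"offset":[0,0,0],"turn":0},{"offset":[0,0,0],"turn":0},{"offset":[0,0,0],"turn":0}]' --hand -0.4

```text
t: 12.0
eef_pos: [0.5261, 0.0572, 0.1874]
ee_rot: [-3.142, -0.0, 0.064]
force: [0.4, 0.9, 0.7]
width: 0.0252
```

>>> send_rows --motion '[{"offset":[0,0,-4],"turn":0},{"offset":[0,0,-9],"turn":0},{"offset":[-4,0,-14],"turn":0},{"offset":[-8,0,-18],"turn":0},{"offset":[-10,0,-18],"turn":0},{"offset":[-10,0,-18],"turn":0},{"offset":[-10,0,-18],"turn":0}]'

```text
t: 12.7
eef_pos: [0.4257, 0.0508, 0.3682]
ee_rot: [-3.14, -0.003, 0.065]
force: [0.0, 0.6, 0.4]
width: 0.0263
```

```bash
python3 chk.py wrist8; python3 -c "
from h import *
print(get_state()['width'])
go(.43,-.33,.37,-2.1)"
```

```text
line -111 -> -113.6 slope deg 0.01 941
line -49 -> -51.4 slope deg 0.03 871
line -31 -> -33.4 slope deg 0.0 479
line 31 -> 28.8 slope deg -0.0 507
line 49 -> 46.8 slope deg 0.03 577
line 111 -> 109.1 slope deg 0.02 307
tool in bay 80 rect [-6.9 79.9] [163.  25.] fit ang 0.05 x -88.4 74.6 y@-60,0,60 [79.0, 79.0, 79.1]
tool in bay -80 rect [ -0.5 -82.7] [ 12.7 106.3] fit ang -0.22 x -53.7 52.6 y@-60,0,60 [-82.2, -83.0, -82.6]
0.026365524552512093
(0.43,-0.33,0.37,-2.1) off [-2.08 38.03 -0.25] turn 5.8 rows 7.6
```

```bash
python3 -c "
from h import *
go(.5205,-.2906,.36,-2.1)"
```

```text
(0.5205,-0.2906,0.36,-2.1) off [ 7.2  34.68  0.75] turn 5.8 rows 7.1
```

>>> send_rows --motion '[{"offset":[7.2,34.7,0.7],"turn":5.8},{"offset":[7.2,34.7,0.7],"turn":5.8},{"offset":[7.2,34.7,0.7],"turn":5.8},{"offset":[7.2,34.7,0.7],"turn":5.8},{"offset":[7.2,34.7,0.7],"turn":5.8},{"offset":[7.2,34.7,6],"turn":5.8},{"offset":[7.2,34.7,12],"turn":5.8},{"offset":[7.2,34.7,12],"turn":5.8}]' --hand 0

```text
t: 13.55
eef_pos: [0.5195, -0.2882, 0.2525]
ee_rot: [-3.142, 0.001, -0.039]
force: [0.9, 0.7, 0.5]
width: 0.0437
```

```bash
python3 -c "
from h import *
d=grab('wrist','wrist9')
print(get_state()['eef_pos'])
P=cloud(d); m=(P[...,2]>.009)&(P[...,2]<.032)&(abs(P[...,1]+.29)<.035)&(P[...,0]>.42)&(P[...,0]<.63)
m[290:]=0
v,u=np.nonzero(m); q=P[m]*1000; print(len(q),u.min(),u.max(),v.min(),v.max(),q[:,0].min(),q[:,0].max())
for x in range(520,620,10):
  s=q[abs(q[:,0]-x)<3]
  if len(s): print(x,s[:,1].min().round(1),s[:,1].max().round(1),((s[:,1].min()+s[:,1].max())/2).round(1),s[:,2].max().round(1))
"
```

```text
[ 0.51805525 -0.289878    0.24355742]
7223 291 350 92 289 502.2961316077896 615.455799428233
520 -298.1 -282.8 -290.5 22.5
530 -297.8 -284.5 -291.1 21.8
540 -298.0 -284.9 -291.5 21.5
550 -298.9 -285.3 -292.1 21.6
560 -301.2 -284.4 -292.8 23.6
570 -304.8 -282.1 -293.4 28.0
580 -307.8 -280.3 -294.0 28.5
590 -309.6 -279.3 -294.5 28.5
600 -310.9 -279.0 -294.9 29.8
610 -308.1 -281.7 -294.9 25.6
```

```bash
python3 -c "
from h import *
go(.5185,-.2905,.183,-2.8)"
```

```text
(0.5185,-0.2905,0.183,-2.8) off [0.05 0.06 6.06] turn 0.5 rows 1.2
```

>>> send_rows --motion '[{"offset":[0,0.1,3],"turn":0.5},{"offset":[0,0.1,5],"turn":0.5},{"offset":[0,0.1,5.6],"turn":0.5},{"offset":[0,0.1,5.6],"turn":0.5},{"offset":[0,0.1,5.6],"turn":0.5}]'

```text
t: 14.1
eef_pos: [0.5195, -0.2869, 0.1997]
ee_rot: [3.141, -0.0, -0.045]
force: [0.0, -0.9, 1.3]
width: 0.0439
```

>>> send_rows --motion '[{"offset":[0,0,0],"turn":0},{"offset":[0,0,0],"turn":0},{"offset":[0,0,0],"turn":0},{"offset":[0,0,0],"turn":0},{"offset":[0,0,0],"turn":0}]' --hand -1 --squeeze 40

```text
t: 14.6
eef_pos: [0.5192, -0.2874, 0.2011]
ee_rot: [3.14, -0.001, -0.045]
force: [-5.0, -1.2, 17.1]
width: 0.0093
```

```bash
python3 -c "
from h import *
print(get_state()['eef_pos'],get_state()['ee_rot'],get_state()['width'])
go(.5215,.138,.28,3.7)"
```

```text
[ 0.51919083 -0.28735655  0.20105049] [ 3.14004782e+00 -1.39550598e-03 -4.48695481e-02] 0.009326143580068802
(0.5215,0.138,0.28,3.7) off [ -1.68 -42.5   -7.89] turn -6.3 rows 8.7
```

The descent stopped about 18 mm short and the jaws only pinched the crown of the handle, because the hover reading was taken mid-motion. I'll reopen and check.

>>> send_rows --motion '[{"offset":[0,0,0],"turn":0},{"offset":[0,0,0],"turn":0},{"offset":[0,0,0],"turn":0},{"offset":[0,0,0],"turn":0}]' --hand 0

```text
t: 15.0
eef_pos: [0.5187, -0.2866, 0.1993]
ee_rot: [-3.141, 0.0, -0.046]
force: [0.1, -0.1, 0.4]
width: 0.0361
```

```bash
python3 -c "
from h import *
d=grab('wrist','wrist10')
go(.5185,-.2905,.183,-2.8)
P=cloud(d); m=(P[...,2]>.009)&(P[...,2]<.032)&(abs(P[...,1]+.29)<.035)&(P[...,0]>.42)&(P[...,0]<.64)
m[290:]=0
v,u=np.nonzero(m); q=P[m]*1000; print(len(q),q[:,0].max())
for x in range(540,620,20):
  s=q[abs(q[:,0]-x)<3]
  if len(s): print(x,((s[:,1].min()+s[:,1].max())/2).round(1),s[:,2].max().round(1))
"
```

```text
(0.5185,-0.2905,0.183,-2.8) off [-0.    0.39  1.62] turn 0.2 rows 0.3
11216 615.5318517524804
540 -291.8 21.3
560 -293.0 23.0
580 -294.1 28.1
600 -294.8 28.7
```

>>> send_rows --motion '[{"offset":[0,0.35,0.2],"turn":0},{"offset":[0,0.35,1.6],"turn":0},{"offset":[0,0.35,1.6],"turn":0},{"offset":[0,0.35,1.6],"turn":0}]'

```text
t: 15.45
eef_pos: [0.5183, -0.2902, 0.1824]
ee_rot: [-3.141, 0.002, -0.046]
force: [1.0, -0.3, 0.2]
width: 0.044
```

>>> send_rows --motion '[{"offset":[0,0,0],"turn":0},{"offset":[0,0,0],"turn":0},{"offset":[0,0,0],"turn":0},{"offset":[0,0,0],"turn":0},{"offset":[0,0,0],"turn":0}]' --hand -1 --squeeze 40

```text
t: 15.95
eef_pos: [0.5188, -0.2903, 0.1837]
ee_rot: [3.141, -0.0, -0.046]
force: [-0.1, -0.1, 1.7]
width: 0.0225
```

```bash
python3 -c "
from h import *
print(get_state()['eef_pos'],get_state()['ee_rot'],get_state()['width'])
go(.5215,.138,.28,3.7)"
```

```text
[ 0.51879243 -0.29025478  0.18368398] [ 3.14144451e+00 -4.87695592e-04 -4.57558784e-02] 0.022525047085048065
(0.5215,0.138,0.28,3.7) off [ -1.69 -42.79  -9.63] turn -6.3 rows 8.8
```

>>> send_rows --motion '[{"offset":[0,0,-5],"turn":0},{"offset":[0,-3,-9.6],"turn":0},{"offset":[-1.8,-42.8,-9.6],"turn":-6.3},{"offset":[-1.8,-42.8,-9.6],"turn":-6.3},{"offset":[-1.8,-42.8,-9.6],"turn":-6.3},{"offset":[-1.8,-42.8,-9.6],"turn":-6.3},{"offset":[-1.8,-42.8,-9.6],"turn":-6.3},{"offset":[-1.8,-42.8,-9.6],"turn":-6.3}]'

```text
t: 16.75
eef_pos: [0.5194, 0.039, 0.2783]
ee_rot: [-3.141, 0.0, 0.064]
force: [1.6, -0.5, -2.9]
width: 0.0225
```

```bash
python3 -c "
from h import *
print(get_state()['width'])
go(.5205,.138,.215,3.7)"
```

```text
0.022520716258635217
(0.5205,0.138,0.215,3.7) off [ 0.74 -9.88  6.33] turn -0.0 rows 2.4
```

>>> send_rows --motion '[{"offset":[0.7,-9.9,0],"turn":0},{"offset":[0.7,-9.9,0],"turn":0},{"offset":[0.7,-9.9,3],"turn":0},{"offset":[0.7,-9.9,6],"turn":0},{"offset":[0.7,-9.9,6],"turn":0},{"offset":[0.7,-9.9,6],"turn":0},{"offset":[0.7,-9.9,6],"turn":0},{"offset":[0.7,-9.9,6],"turn":0}]'

```text
t: 17.55
eef_pos: [0.5214, 0.1362, 0.2199]
ee_rot: [-3.14, -0.002, 0.064]
force: [0.5, -1.2, -3.4]
width: 0.0219
```

```bash
python3 chk.py wrist11; python3 -c "
from h import *
print(get_state()['width'])
go(.5205,.138,.1878,3.7)
d=dict(np.load('/tmp/wrist.npz'))
c=np.array([.5214,.1397]); a=np.radians(3.72); X=np.array([np.cos(a),np.sin(a)]); Y=np.array([-X[1],X[0]])
P=cloud(d); q=P[...,:2]-c; mx=q@X*1000; my=q@Y*1000
m=(P[...,2]>.03)&(P[...,2]<.075)&(abs(my)<30)&(mx<125); m[285:]=0
for x in range(20,110,15):
  s=my[m&(abs(mx-x)<3)]
  if len(s): print(x,s.min().round(1),s.max().round(1),((s.min()+s.max())/2).round(2))
print(mx[m].max())
"
```

```text
line -111 -> -114.2 slope deg 0.1 1232
line -49 -> -51.8 slope deg 0.07 1235
line -31 -> -33.8 slope deg 1.26 355
line 49 -> 46.7 slope deg -0.38 468
tool in bay 80 rect [45.9 78.4] [ 9.3 85.3] fit ang 0.33 x 3.2 88.6 y@-60,0,60 [None, 78.6, 79.1]
tool in bay -80 rect [ 26.3 -83.5] [16.5 48.9] fit ang -0.3 x 1.9 50.7 y@-60,0,60 [None, -83.5, None]
0.022543090410674937
(0.5205,0.138,0.1878,3.7) off [-0.07 -0.19  3.2 ] turn -0.1 rows 0.6
20 -10.2 3.2 -3.5
35 -10.0 3.0 -3.51
50 -14.2 7.7 -3.28
65 -17.7 10.8 -3.44
80 -19.5 12.6 -3.46
95 -14.5 7.5 -3.52
96.98170301134664
```

View pics/wrist11.png

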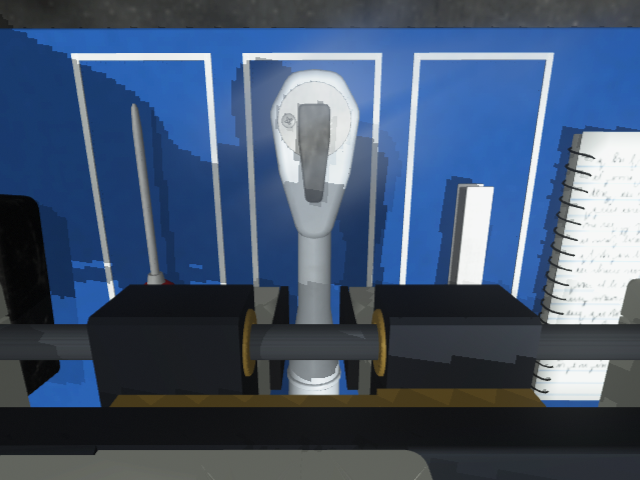

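The ratchet is parallel to the bay, with its head at (315,140), about 1 mm to the notepad side. I'll nudge it, lower it and release.

>>> send_rows --motion '[{"offset":[-0.1,-0.1,1.5],"turn":0},{"offset":[-0.1,-0.1,2.7],"turn":0},{"offset":[-0.1,-0.1,3.1],"turn":0},{"offset":[-0.1,-0.1,3.1],"turn":0},{"offset":[-0.1,-0.1,3.1],"turn":0}]'

```text
t: 18.1
eef_pos: [0.5195, 0.1369, 0.1877]
ee_rot: [3.141, 0.001, 0.064]
force: [-3.6, -1.3, 3.7]
width: 0.0223
```

```bash
python3 -c "
from h import *
go(.5205,.138,.1877,3.7); print(get_state()['force'])"
```

```text
(0.5205,0.138,0.1877,3.7) off [ 0.11 -0.1  -0.  ] turn -0.0 rows 0.0
[-3.61019154 -1.27187717  3.73669574]
```

Touchdown is confirmed (Fz +3.7 N). Release, retreat and check.

>>> send_rows --motion '[{"offset":[0,0,0],"turn":0},{"offset":[0,0,0],"turn":0},{"offset":[0,0,0],"turn":0},{"offset":[0,0,0],"turn":0}]' --hand -0.1

```text
t: 18.5
eef_pos: [0.5201, 0.1374, 0.1875]
ee_rot: [-3.141, -0.001, 0.064]
force: [1.4, -0.3, -0.5]
width: 0.0389
```

>>> send_rows --motion '[{"offset":[0,0,-4],"turn":0},{"offset":[0,0,-9],"turn":0},{"offset":[-4,0,-14],"turn":0},{"offset":[-8,0,-18],"turn":0},{"offset":[-10,0,-18],"turn":0},{"offset":[-10,0,-18],"turn":0},{"offset":[-10,0,-18],"turn":0}]'

```text
t: 19.2
eef_pos: [0.4196, 0.1308, 0.3684]
ee_rot: [-3.14, -0.002, 0.065]
force: [1.0, -0.4, -0.0]
width: 0.0398
```

```bash
python3 chk.py wrist12; python3 -c "
from h import *
go(.5305,-.455,.36,-40)"
```

```text
line -111 -> -113.9 slope deg 0.02 940
line -49 -> -51.6 slope deg 0.02 892
line -31 -> -33.6 slope deg 0.02 883
line 31 -> 28.6 slope deg -0.01 866
line 49 -> 46.6 slope deg -0.01 473
line 111 -> 108.8 slope deg 0.02 500
tool in bay 80 rect [-7.4 79. ] [162.1  22.9] fit ang 0.41 x -88.4 73.6 y@-60,0,60 [78.7, 79.0, 79.7]
tool in bay 0 rect [-12.4  -3.3] [170.9  30.6] fit ang -0.36 x -97.8 73.1 y@-60,0,60 [-2.6, -2.5, -3.2]
tool in bay -80 rect [ -0.7 -82.9] [ 14.8 106.2] fit ang -0.12 x -53.7 52.4 y@-60,0,60 [-83.4, -83.0, -83.8]
(0.5305,-0.455,0.36,-40) off [ 7.23 59.19  0.76] turn 43.7 rows 11.9
```

All three tools lie within about 1 mm of their bay centrelines and are straight to 0.5°. Next is the tape roll at (466,247) in the top picture.

>>> send_rows --motion '[{"offset":[7,40,0],"turn":3.7},{"offset":[7,40,0],"turn":3.7},{"offset":[7,40,0],"turn":3.7},{"offset":[7,40,0],"turn":3.7},{"offset":[7,40,0],"turn":3.7},{"offset":[7,40,0],"turn":3.7},{"offset":[7,40,0],"turn":3.7},{"offset":[7,40,0],"turn":3.7}]' --hand 0.8

```text
t: 20.05
eef_pos: [0.5149, -0.261, 0.3655]
ee_rot: [-3.141, 0.003, -0.001]
force: [1.3, 1.0, 0.1]
width: 0.0788
```

```bash
python3 -c "
from h import *
go(.5305,-.455,.25,0)"
```

```text
(0.5305,-0.455,0.25,0) off [ 1.59 19.4  11.55] turn -0.1 rows 4.5
```

>>> send_rows --motion '[{"offset":[-3.5,19.4,9],"turn":0},{"offset":[-3.5,19.4,9],"turn":0},{"offset":[-3.5,19.4,9],"turn":0},{"offset":[-3.5,19.4,9],"turn":0},{"offset":[-3.5,19.4,9],"turn":0},{"offset":[-3.5,19.4,9],"turn":0},{"offset":[-3.5,19.4,9],"turn":0}]'

```text
t: 20.75
eef_pos: [0.479, -0.4524, 0.2759]
ee_rot: [-3.141, 0.002, -0.002]
force: [-0.3, 0.3, 0.6]
width: 0.0791
```

```bash
python3 -c "
from h import *
d=grab('wrist','wrist13')
P=cloud(d); m=(P[...,2]>.012)&(P[...,2]<.026)&(abs(P[...,1]+.455)<.05)&(P[...,0]>.48)&(P[...,0]<.59); m[290:]=0
v,u=np.nonzero(m); q=P[m]*1000; print(len(q),u.min(),u.max(),v.min(),v.max(),q[:,0].min(),q[:,0].max(),q[:,1].min(),q[:,1].max(),cv2.minEnclosingCircle(q[:,:2].astype(np.float32)),np.percentile(q[:,2],[50,95]))
go(.5305,-.455,.184,0)
"
```

```text
3586 273 363 128 215 504.3274843260529 557.2507088245187 -482.52928224106216 -427.0183763034005 ((530.6842041015625, -454.8849792480469), 27.866804122924805) [18.68430505 19.82786692]
(0.5305,-0.455,0.184,0) off [5.11 0.32 9.29] turn -0.0 rows 2.1
```

View pics/wrist13.png

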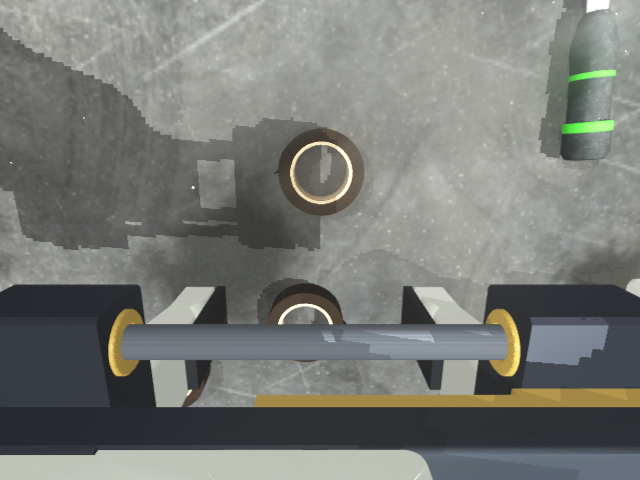

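The wanted roll is at (321,172), and the nearer look-alike is at (305,310) under the gripper. I'll advance, then descend on the far roll.

>>> send_rows --motion '[{"offset":[5.1,0.3,0],"turn":0},{"offset":[5.1,0.3,0],"turn":0},{"offset":[5.1,0.3,4],"turn":0},{"offset":[5.1,0.3,7],"turn":0},{"offset":[5.1,0.3,7],"turn":0},{"offset":[5.1,0.3,7],"turn":0},{"offset":[5.1,0.3,7],"turn":0}]'

```text
t: 21.5
eef_pos: [0.5311, -0.455, 0.21]
ee_rot: [3.14, -0.003, 0.001]
force: [0.7, 0.5, 0.6]
width: 0.0789
```

```bash
python3 -c "
from h import *
go(.5307,-.4549,.184,0)"
```

```text
(0.5307,-0.4549,0.184,0) off [-0.04 -0.01  2.6 ] turn 0.0 rows 0.5
```

>>> send_rows --motion '[{"offset":[0,0,1.5],"turn":0},{"offset":[0,0,2.3],"turn":0},{"offset":[0,0,2.3],"turn":0},{"offset":[0,0,2.3],"turn":0}]'

```text
t: 21.9
eef_pos: [0.5299, -0.4551, 0.1844]
ee_rot: [-3.142, 0.0, -0.0]
force: [0.1, 0.0, 0.9]
width: 0.0792
```

```bash
python3 -c "
from h import *
go(.5307,-.4549,.184,0)"
```

```text
(0.5307,-0.4549,0.184,0) off [ 0.08 -0.02  0.04] turn -0.0 rows 0.0
```

>>> send_rows --motion '[{"offset":[0,0,0],"turn":0},{"offset":[0,0,0],"turn":0},{"offset":[0,0,0],"turn":0},{"offset":[0,0,0],"turn":0},{"offset":[0,0,0],"turn":0},{"offset":[0,0,0],"turn":0}]' --hand -1 --squeeze 20

```text
t: 22.5
eef_pos: [0.53, -0.4551, 0.1846]
ee_rot: [3.141, -0.0, -0.0]
force: [-0.1, 0.3, 1.5]
width: 0.0517
```

>>> send_rows --motion '[{"offset":[0,0,-5],"turn":0},{"offset":[0,0,-10],"turn":0},{"offset":[0,0,-15],"turn":0},{"offset":[-4,-40,-16],"turn":0},{"offset":[-4,-40,-16],"turn":0},{"offset":[-4,-40,-16],"turn":0},{"offset":[-4,-40,-16],"turn":0},{"offset":[-4,-40,-16],"turn":0}]'

```text
t: 23.3
eef_pos: [0.5045, -0.2045, 0.3407]
ee_rot: [-3.141, -0.0, -0.001]
force: [2.1, 0.7, -0.0]
width: 0.0518
```

```bash
python3 -c "
from h import *
print(get_state()['width']); go(.44,.30,.345,0)"
```

```text
0.05175285773549643
(0.44,0.3,0.345,0) off [ -6.49 -50.45  -0.43] turn -0.0 rows 10.2
```

Tape held (51.7 mm). I'll move to a standoff behind the adapter.

>>> send_rows --motion '[{"offset":[-5.1,-40,-0.4],"turn":0},{"offset":[-5.1,-40,-0.4],"turn":0},{"offset":[-5.1,-40,-0.4],"turn":0},{"offset":[-5.1,-40,-0.4],"turn":0},{"offset":[-5.1,-40,-0.4],"turn":0},{"offset":[-5.1,-40,-0.4],"turn":0},{"offset":[-5.1,-40,-0.4],"turn":0},{"offset":[-5.1,-40,-0.4],"turn":0}]'

```text
t: 24.1
eef_pos: [0.4539, 0.1924, 0.345]
ee_rot: [-3.141, -0.001, -0.0]
force: [1.5, 0.2, 0.5]
width: 0.0516
```

```bash
python3 -c "
from h import *
print(get_state()['width']); go(.43,.3,.345,0)"
```

```text
0.05162930021763713
(0.43,0.3,0.345,0) off [ -2.39 -10.76  -0.  ] turn -0.0 rows 2.2
```

>>> send_rows --motion '[{"offset":[-2.4,-10.8,0],"turn":0},{"offset":[-2.4,-10.8,0],"turn":0},{"offset":[-2.4,-10.8,0],"turn":0},{"offset":[-2.4,-10.8,0],"turn":0},{"offset":[-2.4,-10.8,0],"turn":0},{"offset":[-2.4,-10.8,0],"turn":0}]'

```text
t: 24.7
eef_pos: [0.431, 0.2974, 0.3445]
ee_rot: [3.141, 0.0, -0.002]
force: [-0.2, 0.2, -0.4]
width: 0.0515
```

```bash
python3 -c "
from h import *
d=grab('wrist','wrist14'); P=cloud(d); Z=P[...,2]
m=((Z>.026)&(Z<.042)&(P[...,0]>.43)&(P[...,0]<.58)&(P[...,1]>.26)&(P[...,1]<.38)).astype(np.uint8); m[290:]=0
n,l,s,c=cv2.connectedComponentsWithStats(m); i=1+np.argmax(s[1:,4]); print(s[i],c[i])
q=P[l==i]*1000; print(cv2.minAreaRect(q[:,:2].astype(np.float32)),np.median(q[:,2]))
go(.505,.3175,.25,0)
"
```

```text
[  236    61   100   144 13667] [286.64388673 131.65500841]
((505.1102294921875, 317.50433349609375), (102.66536712646484, 71.6266860961914), 0.07472273707389832) 32.56689782250988
(0.505,0.3175,0.25,0) off [ 7.39 -2.03  9.46] turn -0.1 rows 2.4
```

>>> send_rows --motion '[{"offset":[7.3,-2.0,2],"turn":0},{"offset":[7.3,-2.0,5],"turn":0},{"offset":[7.3,-2.0,8],"turn":0},{"offset":[7.3,-2.0,10],"turn":0},{"offset":[7.3,-2.0,10],"turn":0},{"offset":[7.3,-2.0,10],"turn":0},{"offset":[7.3,-2.0,10],"turn":0}]'

```text
t: 25.45
eef_pos: [0.5044, 0.3185, 0.2463]
ee_rot: [-3.14, -0.002, -0.001]
force: [-0.2, -0.2, 0.3]
width: 0.0514
```

```bash
python3 -c "
from h import *
go(.5044,.3175,.2172,0); print(get_state()['width'])
d=grab('wrist','wrist15')
go(.5044,.3175,.2172,0)"
```

```text
(0.5044,0.3175,0.2172,0) off [-0.    0.1   2.91] turn -0.0 rows 0.6
0.05144711747258325
(0.5044,0.3175,0.2172,0) off [0.01 0.12 2.92] turn -0.0 rows 0.6
```

View pics/wrist15.png

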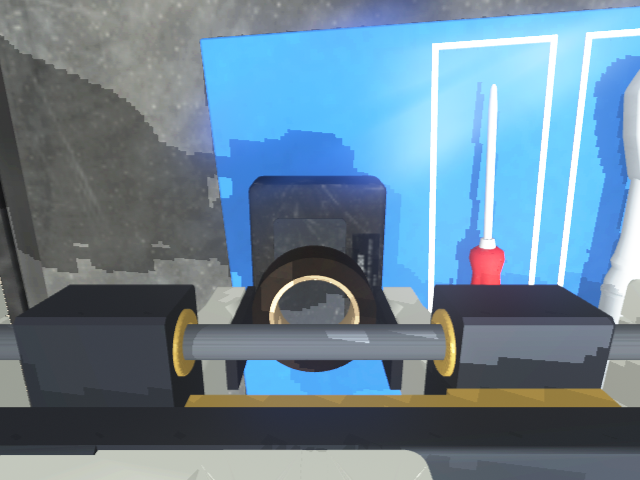

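The roll is centred over the adapter (315 against 318 px). I'll lower it the last 29 mm.

>>> send_rows --motion '[{"offset":[0,0.1,1.3],"turn":0},{"offset":[0,0.1,2.3],"turn":0},{"offset":[0,0.1,2.7],"turn":0},{"offset":[0,0.1,2.7],"turn":0},{"offset":[0,0.1,2.7],"turn":0}]'

```text
t: 26.0
eef_pos: [0.5038, 0.3175, 0.2172]
ee_rot: [3.141, 0.0, -0.0]
force: [-0.4, -0.4, -0.7]
width: 0.0521
```

```bash
python3 -c "
from h import *
go(.5044,.3175,.2172,0); print(get_state()['force'])"
```

```text
(0.5044,0.3175,0.2172,0) off [ 0.06  0.   -0.  ] turn -0.0 rows 0.0
[-0.38041863 -0.35762641 -0.66284992]
```

>>> send_rows --motion '[{"offset":[0.05,0,0.05],"turn":0},{"offset":[0.05,0,0.05],"turn":0}]'

```text
t: 26.2
eef_pos: [0.5044, 0.3175, 0.2169]
ee_rot: [3.142, 0.0, -0.0]
force: [-0.7, 0.0, -0.7]
width: 0.0518
```

>>> send_rows --motion '[{"offset":[0,0,0],"turn":0},{"offset":[0,0,0],"turn":0},{"offset":[0,0,0],"turn":0},{"offset":[0,0,0],"turn":0}]' --hand 0.6

```text
t: 26.6
eef_pos: [0.5044, 0.3175, 0.2171]
ee_rot: [-3.141, -0.0, -0.0]
force: [0.1, -0.6, -0.1]
width: 0.069
```

>>> send_rows --motion '[{"offset":[0,0,-3],"turn":0},{"offset":[0,0,-7],"turn":0},{"offset":[0,0,-11],"turn":0},{"offset":[-5,4,-15],"turn":0},{"offset":[-9,8,-18],"turn":0},{"offset":[-9,8,-18],"turn":0},{"offset":[-9,8,-18],"turn":0},{"offset":[-9,8,-18],"turn":0}]'

```text
t: 27.4
eef_pos: [0.414, 0.2371, 0.3983]
ee_rot: [-3.139, -0.002, -0.0]
force: [0.9, 0.1, 0.3]
width: 0.0699
```

```bash
python3 chk.py wrist16; python3 -c "
from h import *
d=dict(np.load('/tmp/wrist.npz')); P=cloud(d); Z=P[...,2]
for lo,hi in ((.026,.042),(.045,.06)):
  m=((Z>lo)&(Z<hi)&(P[...,0]>.43)&(P[...,0]<.58)&(P[...,1]>.26)&(P[...,1]<.38)); m[290:]=0
  q=P[m]*1000; print(cv2.minAreaRect(q[:,:2].astype(np.float32)),np.median(q[:,2]),cv2.minEnclosingCircle(q[:,:2].astype(np.float32)))
d=grab('top','top1'); s=get_state(); print(s['t'],s['eef_pos'],s['width'])
import m
"; sed -i "s#^d=dict.*; im#d=dict(np.load('/tmp/top.npz')); im#" m.py; python3 m.py | egrep 'mat|bay|notepad|mug|mask|feeler' ; python3 -c "
import cv2,numpy as np
im=cv2.imread('pics/top1.png')[140:320,100:460]; cv2.imwrite('pics/c2.png',cv2.resize(im,None,fx=2.2,fy=2.2,interpolation=cv2.INTER_CUBIC))"
```

```text
line -111 -> -114.2 slope deg 0.07 832
line -49 -> -52.0 slope deg 0.09 820
line -31 -> -33.9 slope deg 0.13 825
line 31 -> 28.3 slope deg 0.0 801
line 49 -> 46.4 slope deg 0.02 800
line 111 -> 108.5 slope deg 0.03 782
tool in bay 80 rect [-2.8 78.8] [171.3  22.4] fit ang 0.79 x -88.4 82.8 y@-60,0,60 [78.5, 79.4, 80.2]
tool in bay 0 rect [-10.   -0.5] [ 33.5 174.4] fit ang -0.32 x -97.5 77.7 y@-60,0,60 [-2.2, -3.0, -3.6]
tool in bay -80 rect [ -0.6 -83.2] [ 17.1 106.5] fit ang -0.09 x -53.9 52.6 y@-60,0,60 [-84.6, -83.5, -86.4]
((505.1904296875, 317.28643798828125), (102.4405288696289, 71.9935073852539), 0.0934227779507637) 32.455850780365395 ((505.0754699707031, 317.4301452636719), 60.200843811035156)
((505.1169738769531, 317.5699157714844), (52.7259521484375, 52.6185188293457), 23.752777099609375) 50.58992828790304 ((504.7548828125, 318.77130126953125), 27.64977264404297)
27.5 [0.41460234 0.23785323 0.39676438] 0.07014912113637692
mat ctr [521.4 139.5] size [244.1 471.2] long ang -86.3 n 5106 zmed/max [0.0053 0.0093]
bay0 ctr [516.5 219.8] size [223.6  66.4] long ang 3.74 n 276 zmed/max [0.006  0.0103]
bay1 ctr [522.5 143.4] size [192.7  31.7] long ang 2.01 n 591 zmed/max [0.0261 0.0317]
bay2 ctr [526.8  59.9] size [223.6  66.4] long ang 3.71 n 332 zmed/max [0.0055 0.0094]
notepad ctr [533.6 -39.1] size [148.3 106.2] long ang 3.35 n 2316 zmed/max [0.0138 0.0179]Traceback (most recent call last):
  File "m.py", line 21, in <module>
    box((S>130)&((H<10)|(H>170)),'sd handle',.011,(350,205,378,290))
    ~~~^^^^^^^^^^^^^^^^^^^^^^^^^^^^^^^^^^^^^^^^^^^^^^^^^^^^^^^^^^^^^
  File "m.py", line 7, in box
    n,l,s,c=cv2.connectedComponentsWithStats(m); i=1+np.argmax(s[1:,4])
                                                     ~~~~~~~~~^^^^^^^^^
    return _wrapfunc(a, 'argmax', axis=axis, out=out, **kwds)
    return bound(*args, **kwds)
ValueError: attempt to get argmax of an empty sequence
```

View pics/wrist16.png

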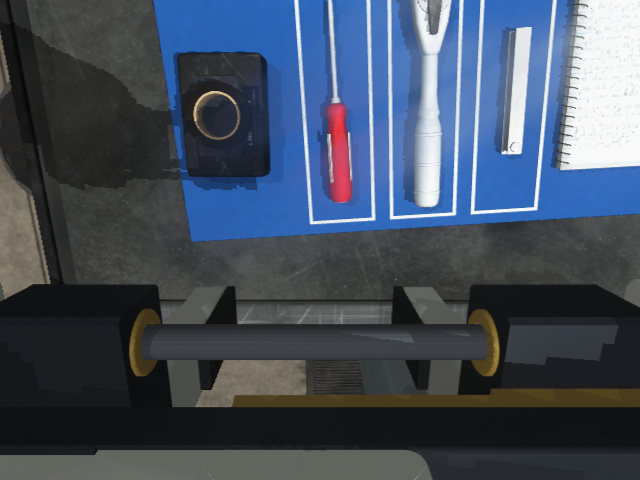

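View pics/c2.png

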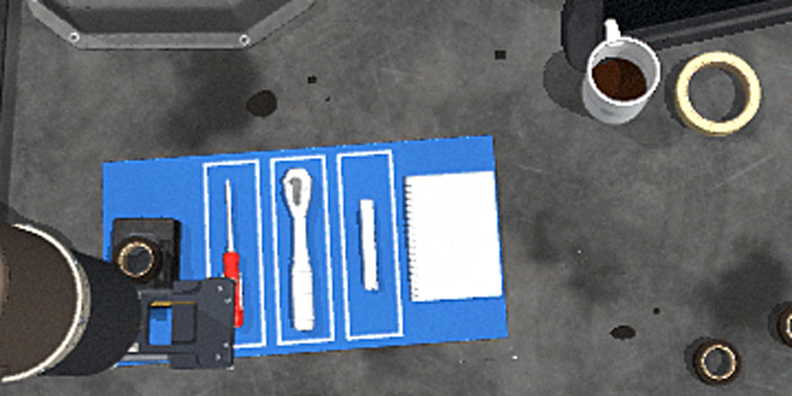

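Everything is in place: the tape is concentric on the adapter, the tools are straight in their bays, and nothing else has moved. Handing in.

```bash
python3 -c "
from station import *
print(job_done()); print(get_state()['t'])"
```

```text
the job is handed in; nothing more can be done
None
the job is handed in; nothing more can be done
```

I laid out the kit in the order asked and handed the job in at about 27.5 s on the robot clock. The screwdriver is in the bay next to the adapter, the feeler gauge is next to the notepad, the ratchet is between them, and the farthest black tape roll lies flat on the adapter.

**Last checks**
- **Tools:** Measured against the painted bay lines, all three sit within about 2 mm of their centrelines. They are straight to about 0.8°.
- **Tape roll:** Its centre is at (505.1, 317.6) mm and the adapter's is at (505.2, 317.3) mm. The roll's top is at about 51 mm, so it lies flat.
- **Left in place:** The adapter and notepad measure the same as at the start. For the mug and masking-tape roll I only have the last picture, because the script stopped before measuring them. They look undisturbed there, and the arm never came near them.

**What disagreed or failed**
- The wrist and top cameras disagreed by about 2.5 mm along the mat. I placed the feeler, ratchet and tape roll by the wrist camera, which matched the arm's own position readings. The screwdriver was placed with the top-camera figure and is 1–1.6 mm off its centreline.
- The top camera's final box around the ratchet read 1.7° off the bay. That outline had merged with the paint, and the wrist camera gave 0.3–0.7°.
- The first grip on the ratchet closed too high and caught only the top of the handle. I opened the gripper, went lower and gripped again, and the ratchet had not moved.

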